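# Tap jammed weld parts out of a tilted bottle

### The arm

A 6-joint arm with a two-finger parallel gripper is mounted at the origin on the work surface. World frame = base frame: x ahead of the robot, y to its left, z up, the work surface at z = 0. Lengths are in m, angles in degrees, forces in N, time in s.
With the tool pointing down it reaches from about 0.325 to 0.775 m from the base axis. Payload 5.5 kg.
Tool frame: the origin (TCP) lies at the very end of the fingers, on their centre line; the grasp point (between the pads) lies 19 mm behind it; z points along the fingers, y is the direction in which the jaws open and shut (so a half turn about z gives the same grasp; the last joint's range is limited). The gripper opens to 85 mm and grips with 20 to 120 N. Pads are 22 mm wide; open, the fingers measure 114 mm over their backs; the gripper's body (76 mm by 85 mm) begins 54 mm behind the grasp point. The pads swing forward as they close: fully open they stand 13 mm farther back than shut.
Start: joints at [68.142, 5.22, 70.514, -0, 104.267, -3.249], TCP at [0.191, 0.569, 0.231] pointing down, gripper open.
Joint ranges: [-164.24, 164.24], [-49.07, 125.15], [9.68, 141.18], [-86.29, 266.29], [3.28, 154.24], [-151.56, 151.56]. Speed limits (degrees/s): [147.25, 147.25, 172.46, 180, 180, 180].

### API

Orientations are given as a 3x3 rotation matrix whose columns are the frame's x, y, z axes.
In Python, from rig import manip gives the robot as it stands.
- The arm moves only by the tool step_arm, never from a script. Its argument "series" is a list of rows, each a list of 4 numbers: the shift along the tool's x, y, z in mm, then the turn about the tool's z in degrees. In form: [[dx, dy, dz, roll], ...]. A call has 1 to 20 rows; each row is the pose to reach, as a shift and turn from the pose commanded when the call began, along the tool's axes at that moment; what a row does not reach only later rows make up. A row lasts 1/12 s, in which the tool goes at most 41.7 mm and 7.16 degrees, less where a joint would pass 70% of its speed; a pose out of reach is approached as far as the arm can. A call with a gripper value outside its range is refused whole. "hand" is the gripper's target within -1 to 1 (fully open at 1, half-way at 0, shut at -1), set as the call begins (left out, the last holds). The fingers move at their own pace and stop on an object; "force" is the grip in N (left out, the last holds). Time passes only in rows, so rows that repeat a pose let the fingers close. It gives the time, the measured TCP pose, the force and the opening at its end, in the units of the state.
- manip.get_obs(): the state, without advancing time (a new reading comes with each control period).
- manip.get_image(name): name is "scene" or "top" or "wrist"; returns the picture (384x512x3 uint8, red, green, blue); there is no depth.
- manip.camera_info(name): a dict with "fx", "fy", "cx", "cy" (pixels), "R" (3x3) and "t" (3): a world point X has camera coordinates R X + t; the wrist camera has in their place "T_tool_cam" (4x4, takes a point from camera to tool coordinates, whose origin is the TCP and whose axes are the flange's). Camera axes: x right, y down, z forward; pixel columns grow to the right and rows downward; lengths in m; the calibration is good to about 2 mm. A picture is of the moment at which its call begins: read the wrist's pose just before it. camera_info takes no time and is no camera call.
- manip.hand_in(): hands the job in, once; it reports no verdict.
The state is a dict: "time": time; "qpos": joint angles; "qd": joint speeds; "joint_efforts": joint torques, N m; "eef_pos": TCP position; "ee_rot": TCP orientation; "force": force on the tool from outside, world axes, zero at the start; "wrist_torque": the same for the moment, N m; "finger_gap": finger opening in m.
Only numpy, scipy, OpenCV 4.12 (cv2) and the standard library are available. Lean on these libraries where they do the work, as an engineer would, in place of code of your own. Each camera call takes 0.05 s, during which the arm holds its last target.

### The job

A weld stud and two bushes are jammed in the neck of the clear bottle that lies tilted, mouth down, in its sprung cradle. Slide the catch tray under the mouth, let go of it, then tap the side of the bottle briskly, as often as it takes, until the stud and both bushes have dropped into the tray. Do not touch the parts themselves, and leave the other things on the bench where they are.

Things in the scene. Friction and masses are not known exactly. Their poses are not given: they have to be found in the camera images.
- mouth (a point): Centre of the clear bottle's open mouth, 62 mm above the bench. x axis level, from the mouth back towards the bottle's heel; y level, across the bottle; z up. The bottle lies along x tilted 32 degrees, heel high. Parts slide out towards -x and land up to 60 mm in front. Neck 30 mm wide (y), 28 mm thick, 35 mm long, bore 24 x 22 mm; bottle 128 mm long, top at the heel 147 mm above the bench.
- belly (a point): Middle of the bottle's belly, 90 mm along the bottle from the mouth (76 mm behind it horizontally, 110 mm above the bench); axes as the mouth's. The belly is a flat rectangular box 66 mm wide (y), 28 mm thick, 93 mm long. Its flat upright flanks lie 33 mm to either side along y: a good place and height to tap.
- bottle (a joint): Sideways shift (m) of bottle and cradle along the mouth's y, 0 at rest, stops at -/+0.016. Moving mass 0.45 kg; a soft spring (70 N/m, damping 14 N s/m) returns it in about 0.5 s. A slow push carries the parts along and frees nothing; a quick knock (0.2 m/s or more, shifting it 10 to 14 mm, then back off to let it settle) jolts them loose. Either flank will do; 1 to 12 knocks.
- stand: Fixed steel stand under the bottle; origin on the bench straight below the mouth, x as the mouth's. Its foot plate, 10 mm high, 90 mm wide, runs from 40 to 145 mm along +x; the front edge at 40 mm stops the tray. The space below and in front of the mouth is open. Fixed equipment on the bench stands beyond 0.78 m in x or 0.46 m to either side; a fixed hammer under 40 mm high lies at x below 0.34 m.
- tray: Loose open aluminium tray, 120 mm along its x, 130 mm along y, 30 mm high, walls and floor 4 mm, 0.4 kg; origin at the centre of its underside, z up. On its front (-x) an upright fin handle to pinch from above: 12 mm thick (y), from 60 to 100 mm along -x, 46 mm high from the bench. Pushed square against the foot plate, the tray's centre lies 20 mm in front of the mouth.
- stud: Loose steel stud, 8 mm diameter, 36 mm long along its own y, origin at its centre; 22 g (hidden variation). At first it lies across the inside shoulders of the bottle, blocking the neck.
- bush0: Loose dark steel bush, 14 mm diameter, 12 mm long along its own y, origin at its centre; at first inside the bottle behind the stud.
- bush1: Second bush, same as bush0, also inside the bottle behind the stud.
- canister: Bystander: upright grey rod canister, 66 mm diameter, 214 mm tall, origin at the centre of its foot. It stands close to one flank of the bottle and blocks that side.
- square: Bystander: low red welding square, 70 x 22 mm, 42 mm high, on the bench beside the other flank; origin at the centre of its underside.
- spool: Bystander: spool of copper wire lying flat, 120 mm diameter, 50 mm high, origin at the centre of its underside.
- dip_pot: Bystander: small open steel pot, 60 mm diameter, 45 mm high, origin at the centre of its underside.
- spray: Bystander: upright white can, 54 mm diameter, 160 mm tall, origin at the centre of its foot.
- torch_neck: Bystander: brass nozzle piece, 44 mm diameter, 55 mm tall, origin at the centre of its foot.
Not all that is in view belongs to the job. What is meant by the stand is not purple, and is the larger of those in its own colour. What is shaped like the tray but red is not meant.

How it is judged:
By the outcome, as a careful person would: the job done as asked, in the order asked, and still so for the second after the job is handed in, with the robot touching nothing.
It also fails if it takes over 56 s, if anything falls off the work surface, if the arm or the gripper's body presses on something with over 40 N, if the wrist force passes 120 N, or if a joint passes its speed limit or range.

## Working session

There is one attempt and no reset: what is moved stays moved. The work goes in short steps, Python scripts to look and compute and a tool call to move; the robot and the scene stay as the last step left them, time stands still between calls to the robot, and variables do not carry over. Pictures are saved under pics/ and viewed, and the job is handed in when it is done.

Besides the shell and the picture viewer there is one more tool, called after ">>>" as a command line: name --pt "numbers of a row" for each row, then --argument value for the rest. step_arm: Moves the arm, as the interface text tells. Its arguments: {"type":"object","properties":{"series":{"type":"array","items":{"type":"array","items":{"type":"number"}}},"hand":{"type":"number"},"force":{"type":"number"}},"required":["series"]}

```bash
mkdir -p pics; ls
python3 - <<'E'
from rig import manip
import cv2,json
for n in("scene","top","wrist"):
    im=manip.get_image(n); cv2.imwrite(f"pics/{n}0.png",im[:,:,::-1]); print(n,manip.camera_info(n))
print(manip.get_obs())
E
```

```text
pics
scene {'fx': 450.027893943457, 'fy': 450.027893943457, 'cx': 254.5817676779636, 'cy': 191.96890201374958, 'R': array([[ 0.33715809,  0.94132521,  0.01520777],
       [ 0.76808861, -0.26569664, -0.58261924],
       [-0.54439353,  0.20811571, -0.81260294]]), 't': array([-0.06747556, -0.3411656 ,  1.68421573])}
top {'fx': 403.238474376513, 'fy': 403.238474376513, 'cx': 257.09944425511674, 'cy': 193.7975762965407, 'R': array([[-0.02344563, -0.99964527, -0.01263451],
       [-0.99356899,  0.02469974, -0.11050149],
       [ 0.11077437,  0.00996248, -0.99379565]]), 't': array([-0.0875705 ,  0.49463484,  1.3955112 ])}
wrist {'fx': 301.72046971595745, 'fy': 301.72046971595745, 'cx': 254.13126545858904, 'cy': 189.93186037963096, 'T_tool_cam': array([[ 1.03540885e-04, -9.64608847e-01, -2.63684965e-01,
         6.61891749e-02],
       [ 9.99999741e-01, -8.78108799e-05,  7.13897396e-04,
         3.73790314e-04],
       [-7.11786153e-04, -2.63684971e-01,  9.64608589e-01,
        -1.43608637e-01],
       [ 0.00000000e+00,  0.00000000e+00,  0.00000000e+00,
         1.00000000e+00]])}
{'time': 0.15, 'qpos': array([ 6.81388406e+01,  5.25382655e+00,  7.05661886e+01,  2.08587959e-03,
        1.04267512e+02, -3.25003102e+00]), 'qd': array([ 0.01796566, -0.11283416, -0.22223536, -0.04224312,  0.03306357,
       -0.01013989]), 'joint_efforts': array([ 1.38146206e-03, -4.59373999e+01, -4.18525243e+01, -5.02993009e-05,
        9.57694254e-03,  1.22642555e-05]), 'eef_pos': array([0.19140905, 0.56842132, 0.23040251]), 'ee_rot': array([[-9.47709260e-01,  3.19134449e-01, -6.01571079e-04],
       [ 3.19134993e-01,  9.47708227e-01, -1.40463710e-03],
       [ 1.21845774e-04, -1.52316997e-03, -9.99998833e-01]]), 'force': array([-0.4866281 ,  0.18929468, -0.92071792]), 'wrist_torque': array([ 0.02795217,  0.00052476, -0.03654504]), 'finger_gap': 0.08541762370312206}
```

View pics/scene0.png

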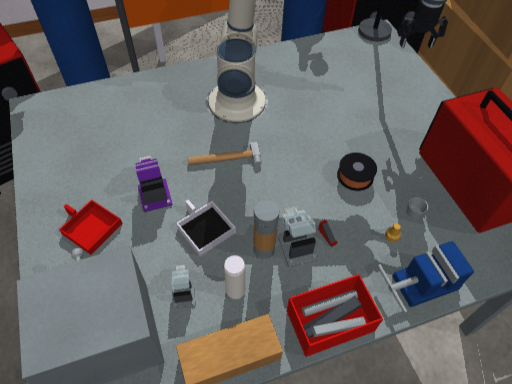

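View pics/top0.png

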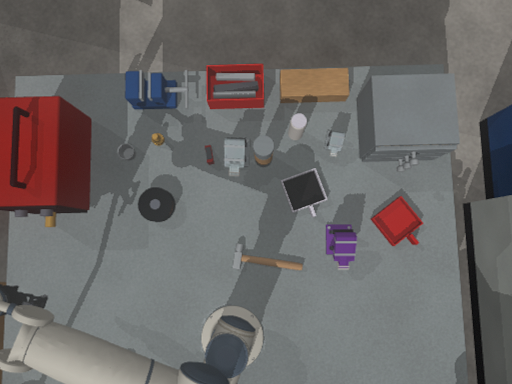

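View pics/wrist0.png

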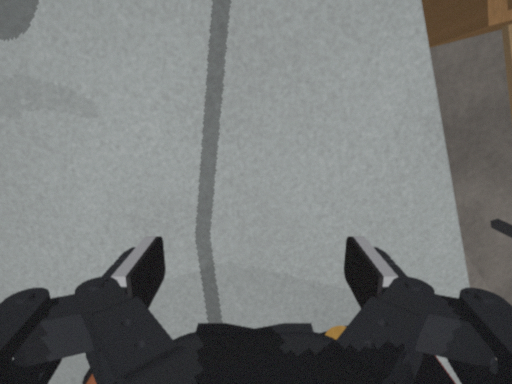

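The larger grey stand is at top (235,155), with the canister at (263,150) and the red square at (209,155). The grey tray is at (304,190), its fin pointing to about (313,211). I'll zoom in and measure.

Run:
```python
import cv2
a=cv2.imread("pics/top0.png")[100:230,180:350]; cv2.imwrite("pics/topz.png",cv2.resize(a,None,fx=4.6,fy=4.6,interpolation=2))
a=cv2.imread("pics/scene0.png")[160:310,160:350]; cv2.imwrite("pics/scenez.png",cv2.resize(a,None,fx=4,fy=4,interpolation=2))
```

```text
(no output)
```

View pics/topz.png

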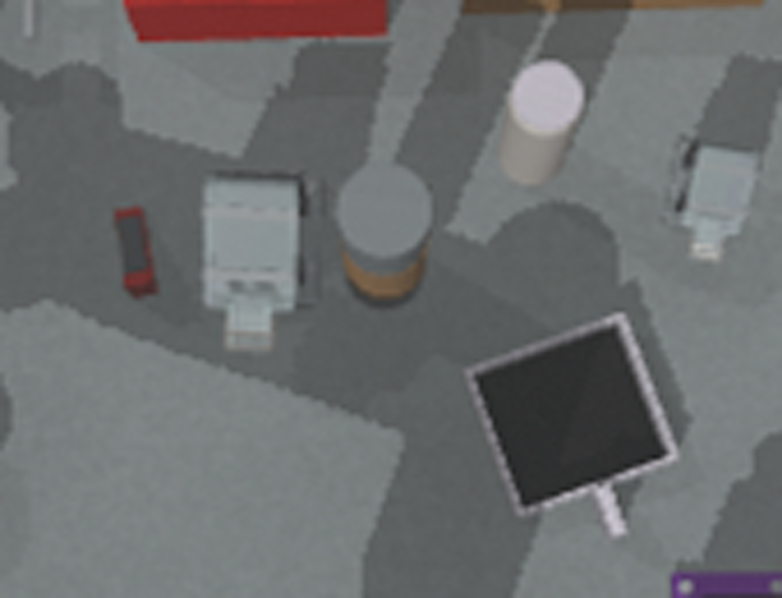

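View pics/scenez.png

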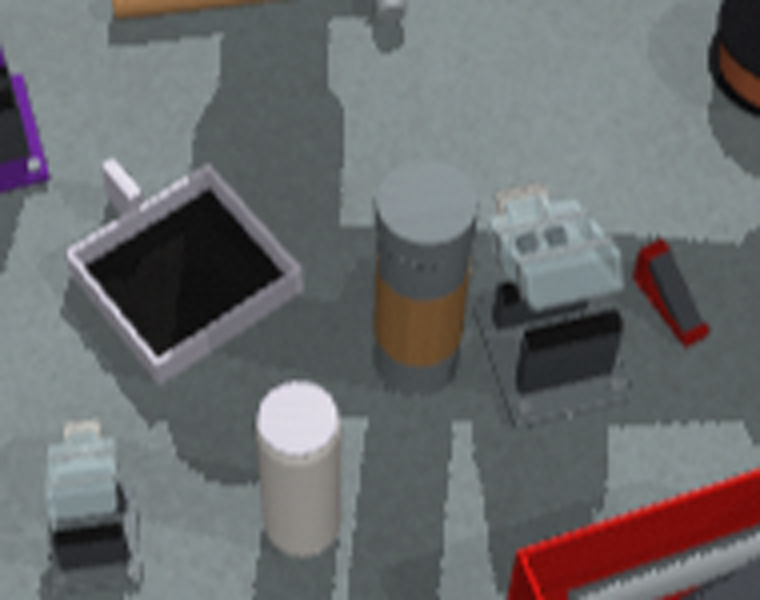

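```bash
cat > h.py <<'E'
import numpy as np, cv2
from rig import manip
C={n:manip.camera_info(n) for n in("top","scene")}
def ray(n,u,v):
    c=C[n];R=np.array(c['R']);t=np.array(c['t'])
    d=R.T@np.array([(u-c['cx'])/c['fx'],(v-c['cy'])/c['fy'],1]);return -R.T@t,d/np.linalg.norm(d)
def cast(n,u,v,z):
    o,d=ray(n,u,v);return (o+d*(z-o[2])/d[2])
def tri(a,b):
    o1,d1=ray("top",*a);o2,d2=ray("scene",*b)
    s=np.linalg.lstsq(np.c_[d1,-d2],o2-o1,rcond=None)[0]
    p,q=o1+s[0]*d1,o2+s[1]*d2
    return (p+q)/2,np.linalg.norm(p-q)
def proj(n,X):
    c=C[n];p=np.array(c['R'])@X+np.array(c['t']);return np.array([c['fx']*p[0]/p[2]+c['cx'],c['fy']*p[1]/p[2]+c['cy']])
tz=lambda U,V:((U+.5)/4.6-.5+180,(V+.5)/4.6-.5+100)
sz=lambda U,V:((U+.5)/4-.5+160,(V+.5)/4-.5+160)
def fit2(L,W):
    L=np.array(L);W=np.array(W);l=L-L.mean(0);w=W-W.mean(0)
    a=np.arctan2((l[:,0]*w[:,1]-l[:,1]*w[:,0]).sum(),(l*w).sum())
    R=np.array([[np.cos(a),-np.sin(a)],[np.sin(a),np.cos(a)]])
    t=W.mean(0)-R@L.mean(0); return np.degrees(a),t,np.abs(W-(L@R.T+t)).max(0)
E
python3 - <<'E'
from h import *
np.set_printoptions(precision=4,suppress=True)
c,s=np.cos(np.radians(32)),np.sin(np.radians(32))
def b(l,up): return l*c-up*s, .062+l*s+up*c
pts=[]
for (U,V),l,y,up in [((205,303),.035,.033,.014),((297,308),.035,-.033,.014),((205,178),.128,.033,.014),((299,180),.128,-.033,.014),((227,349),0,.015,.0),((271,350),0,-.015,.0)]:
    x,z=b(l,up);pts.append(((x,y),cast("top",*tz(U,V),z)[:2]))
print("bottle",fit2(*zip(*pts)),[p[1] for p in pts])
# tray rim corners top & scene
T=[(470,374),(624,316),(677,457),(520,514)]   # far-left(+y?), far-right, near-right, near-left
S=[(300,270),(158,374),(68,256),(208,168)]
P=[]
for a,bb in zip(T,S):
    p,e=tri(tz(*a),sz(*bb)); P.append(p); print("tray",p,e,cast("top",*tz(*a),.03)[:2],cast("scene",*sz(*bb),.03)[:2])
L=[(.06,.065),(.06,-.065),(-.06,-.065),(-.06,.065)]
print(fit2(L,[p[:2] for p in P]),fit2(L,[cast("top",*tz(*a),.03)[:2] for a in T]))
print("canister top",tri(tz(384,211),sz(425,205)),cast("top",*tz(384,211),.214))
print("square",cast("top",*tz(131,212),.042),cast("top",*tz(140,292),.042),tri(tz(131,212),sz(690,338)))
print("spray",tri(tz(547,97),sz(299,420)),'bottle heel',tri(tz(205,178),sz(620,285)),tri(tz(299,180),sz(530,305)))
print("fin",tri(tz(618,533),sz(110,165)))
for n,u,v in(("spool",157,205),("pot",126,151)): print(n,cast("top",u,v,.045))
E
```

```text
bottle (np.float64(-4.372160003891419), array([ 0.559, -0.022]), array([0.0056, 0.003 ])) [array([0.5845, 0.0093]), array([ 0.579 , -0.0585]), array([0.6662, 0.0035]), array([ 0.6629, -0.0638]), array([ 0.5546, -0.004 ]), array([ 0.553 , -0.0371])]
tray [ 0.5365 -0.1858  0.0279] 0.004133745559647429 [ 0.5356 -0.1877] [ 0.5383 -0.1842]
tray [ 0.5801 -0.3072  0.0185] 0.003682036595888461 [ 0.5776 -0.3074] [ 0.5869 -0.3061]
tray [ 0.4682 -0.3432  0.0269] 0.0015410696551160284 [ 0.4678 -0.3434] [ 0.4705 -0.3425]
tray [ 0.4274 -0.2223  0.0283] 0.0005402514555234428 [ 0.4272 -0.2224] [ 0.4286 -0.2223]
(np.float64(18.737526771442866), array([ 0.503 , -0.2646]), array([0.0025, 0.0023])) (np.float64(18.499920074094206), array([ 0.502 , -0.2652]), array([0.0027, 0.0031]))
canister top (array([ 0.6228, -0.1238,  0.2091]), np.float64(0.0006260288578194242)) [ 0.6218 -0.1235  0.214 ]
square [0.6664 0.0699 0.042 ] [0.6037 0.0636 0.042 ] (array([0.6746, 0.0738, 0.0061]), np.float64(0.0016556603278072009))
spray (array([ 0.7148, -0.2409,  0.1569]), np.float64(0.0014296791631142453)) bottle heel (array([0.6719, 0.0043, 0.1168]), np.float64(0.003065819138189447)) (array([ 0.6681, -0.0628,  0.1214]), np.float64(0.0005598175616568042))
fin (array([ 0.4104, -0.294 ,  0.0431]), np.float64(0.0012319823300451938))
spool [0.4598 0.2497 0.045 ]
pot [0.6542 0.3605 0.045 ]
```

```bash
cat >> h.py <<'E'
def to(x,y,z,yaw,show=True):
    "shift in tool axes from measured pose to world target, roll to make tool x at yaw deg"
    o=manip.get_obs();R=np.array(o['ee_rot']);d=R.T@(np.array([x,y,z])-o['eef_pos'])*1000
    cur=np.degrees(np.arctan2(R[1,0],R[0,0]));r=-(yaw-cur);r=(r+180)%360-180
    print(np.round(d,1),"roll",round(r,1),"t",round(o['time'],2),"pos",np.round(o['eef_pos'],4),"yaw",round(cur,2),"F",np.round(o['force'],1),"gap",round(o['finger_gap'],4))
E
python3 - <<'E'
from h import *
to(.40,-.02,.29,-4)
E
```

```text
[-385.5 -491.2  -58.9] roll 165.4 t 0.15 pos [0.1914 0.5684 0.2304] yaw 161.39 F [-0.5  0.2 -0.9] gap 0.0854
```

>>> step_arm --pt "-385 -491 -59 100" --pt "-385 -491 -59 100" --pt "-385 -491 -59 100" --pt "-385 -491 -59 100" --pt "-385 -491 -59 100" --pt "-385 -491 -59 100" --pt "-385 -491 -59 100" --pt "-385 -491 -59 100" --pt "-385 -491 -59 100" --pt "-385 -491 -59 100" --pt "-385 -491 -59 100" --pt "-385 -491 -59 100" --pt "-385 -491 -59 165" --pt "-385 -491 -59 165" --pt "-385 -491 -59 165" --pt "-385 -491 -59 165" --pt "-385 -491 -59 165" --pt "-385 -491 -59 165" --pt "-385 -491 -59 165" --pt "-385 -491 -59 165"

```text
time: 1.82
eef_pos: [0.3996, -0.0198, 0.29]
ee_rot: [[0.952, 0.305, -0.001], [0.305, -0.952, 0.0], [-0.001, -0.0, -1.0]]
force: [-0.2, 0.1, -0.0]
finger_gap: 0.0852
```

Run:
```python
from h import *
to(.40,-.02,.29,-4)
```

```text
[ 0.3  0.3 -0. ] roll 21.8 t 1.82 pos [ 0.3996 -0.0198  0.29  ] yaw 17.76 F [-0.2  0.1 -0. ] gap 0.0852
```

```bash
cat >> h.py <<'E'
def wrist(name):
    o=manip.get_obs();im=manip.get_image("wrist")[:,:,::-1].copy();cv2.imwrite(f"pics/{name}.png",im)
    T=np.eye(4);T[:3,:3]=o['ee_rot'];T[:3,3]=o['eef_pos'];M=T@np.array(manip.camera_info("wrist")['T_tool_cam'])
    np.save(f"{name}.npy",M);cv2.imwrite(f"pics/{name}_z.png",cv2.resize(im,(800,600),interpolation=2))
W=manip.camera_info("wrist")
def wray(name,u,v):
    M=np.load(name+".npy");d=M[:3,:3]@np.array([(u-W['cx'])/W['fx'],(v-W['cy'])/W['fy'],1]);return M[:3,3],d
def wcast(name,u,v,z):
    o,d=wray(name,u,v);return o+d*(z-o[2])/d[2]
wz=lambda U,V:((U+.5)*.64-.5,(V+.5)*.64-.5)
E
python3 - <<'E'
from h import *
wrist("w1")
E
```

```text
(no output)
```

View pics/w1_z.png

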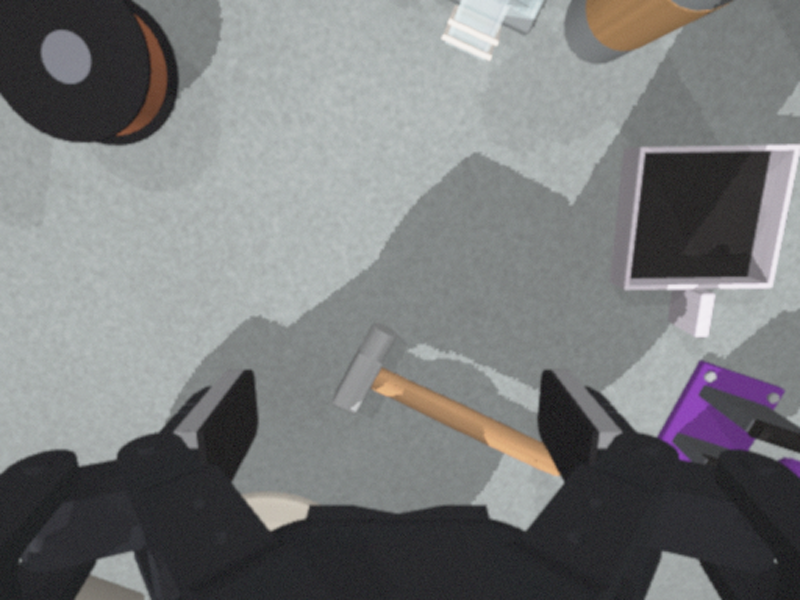

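The tray is square to the view, its near rim running from (628,287) to (772,287) and its fin top from (702,293) to (710,335). The mouth is at (470,48).

Run:
```python
from h import *
np.set_printoptions(precision=4,suppress=True)
q=[wcast("w1",*wz(*a),.03)[:2] for a in [(640,148),(800,146),(772,289),(626,289)]]
print(q, fit2([(.06,.065),(.06,-.065),(-.06,-.065),(-.06,.065)],q))
a=[wcast("w1",*wz(*p),.046)[:2] for p in [(687,293),(713,293),(694,335),(710,336)]];print("fin top",a)
o,d=wray("w1",*wz(702,335));d=d/np.linalg.norm(d)
o2,d2=ray("top",*tz(618,531));s=np.linalg.lstsq(np.c_[d,-d2],o2-o,rcond=None)[0];print("fin end tri",o+s[0]*d,o2+s[1]*d2)
for z in(.074,.05): print("mouth",[wcast("w1",*wz(*p),z)[:2] for p in((443,42),(490,59))])
to(.428,-.290,.12,18.6)
```

```text
[array([ 0.5389, -0.1827]), array([ 0.5801, -0.3062]), array([ 0.4663, -0.3453]), array([ 0.4269, -0.2227])] (np.float64(18.655748033424285), array([ 0.503 , -0.2642]), array([0.0015, 0.0008]))
fin top [array([ 0.441 , -0.2646]), array([ 0.4478, -0.2857]), array([ 0.4087, -0.2879]), array([ 0.4122, -0.3015])]
fin end tri [ 0.4109 -0.294   0.0467] [ 0.4115 -0.2941  0.0467]
mouth [array([ 0.5528, -0.0034]), array([ 0.5527, -0.038 ])]
mouth [array([ 0.5587, -0.0037]), array([ 0.5586, -0.0406])]
[-53.3 266.5 169.9] roll -1.3 t 1.87 pos [ 0.3996 -0.0197  0.29  ] yaw 17.34 F [ 0.4 -0.1  0.8] gap 0.0853
```

Run:
```python
from h import *
R=np.array([[np.cos(.3256),-np.sin(.3256)],[np.sin(.3256),np.cos(.3256)]])
for p in((705,360),(783,392)):
  for z in(.01,.06): print(p,z,R.T@(wcast("w1",*wz(*p),z)[:2]-[.427,-.290]))
to(.427,-.290,.12,18.6);to(.427,-.290,.015,18.6)
```

```text
(705, 360) 0.01 [-0.05592356 -0.03036174]
(705, 360) 0.06 [-0.03419026  0.00433522]
(783, 392) 0.01 [-0.09110876 -0.11247097]
(783, 392) 0.06 [-0.06522173 -0.06808074]
[-54.3 266.2 169.9] roll -1.3 t 1.87 pos [ 0.3996 -0.0197  0.29  ] yaw 17.34 F [ 0.4 -0.1  0.8] gap 0.0853
[-54.2 266.3 274.9] roll -1.3 t 1.87 pos [ 0.3996 -0.0197  0.29  ] yaw 17.34 F [ 0.4 -0.1  0.8] gap 0.0853
```

Run:
```python
import cv2
a=cv2.imread("pics/top0.png")[180:280,270:370]; b=cv2.imread("pics/scene0.png")[150:250,120:220]
cv2.imwrite("pics/pz.png",cv2.resize(cv2.hconcat([a,b]),None,fx=4,fy=4,interpolation=2))
```

```text
(no output)
```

View pics/pz.png

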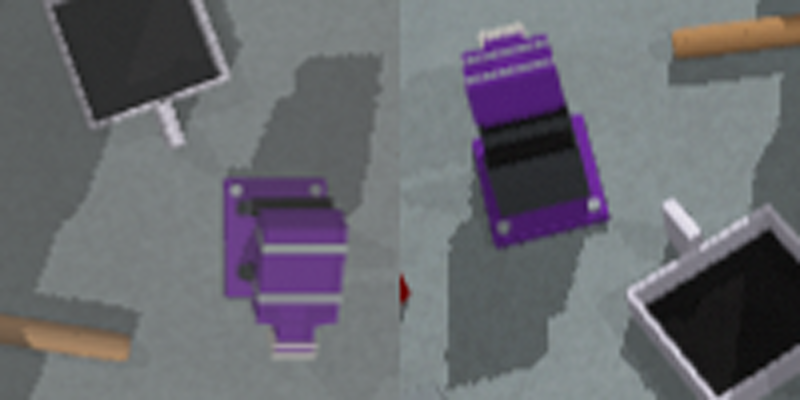

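Run:
```python
from h import *
R=np.array([[np.cos(.3256),-np.sin(.3256)],[np.sin(.3256),np.cos(.3256)]])
for a,b in (((262,208),(572,110)),((345,212),(485,137)),((225,180),(607,215)),((325,180),(498,246))):
  p,e=tri((a[0]/4+270,a[1]/4+180),((b[0]-400)/4+120,b[1]/4+150)); print(p,e,R.T@(p[:2]-[.427,-.290]))
```

```text
[ 0.35201198 -0.34904722  0.11141241] 0.010054987841273741 [-0.08993594 -0.03195785]
[ 0.34763498 -0.41662478  0.10246832] 0.014010079552188977 [-0.11569949 -0.09458472]
[ 0.3779192  -0.34006355  0.00470488] 0.003341287820893674 [-0.06251624 -0.03173333]
[ 0.37619824 -0.42745388  0.0020583 ] 0.006354165291278361 [-0.09210096 -0.11398158]
```

>>> step_arm --pt "-54 266 170 -1" --pt "-54 266 170 -1" --pt "-54 266 170 -1" --pt "-54 266 170 -1" --pt "-54 266 170 -1" --pt "-54 266 170 -1" --pt "-54 266 170 -1" --pt "-54 266 170 -1" --pt "-54 266 170 -1" --pt "-54 266 170 -1" --pt "-54 266 170 -1" --pt "-54 266 170 -1"

```text
time: 2.87
eef_pos: [0.4318, -0.2885, 0.1216]
ee_rot: [[0.944, 0.33, 0.002], [0.33, -0.944, -0.001], [0.001, 0.001, -1.0]]
force: [-0.5, 0.7, 0.9]
finger_gap: 0.0855
```

Run:
```python
from h import *
wrist("w2")
to(.427,-.290,.015,18.6)
```

```text
[ -5.2  -0.4 106.7] roll 0.7 t 2.92 pos [ 0.4319 -0.2885  0.1218] yaw 19.27 F [0.5 0.1 0.9] gap 0.0855
```

View pics/w2_z.png

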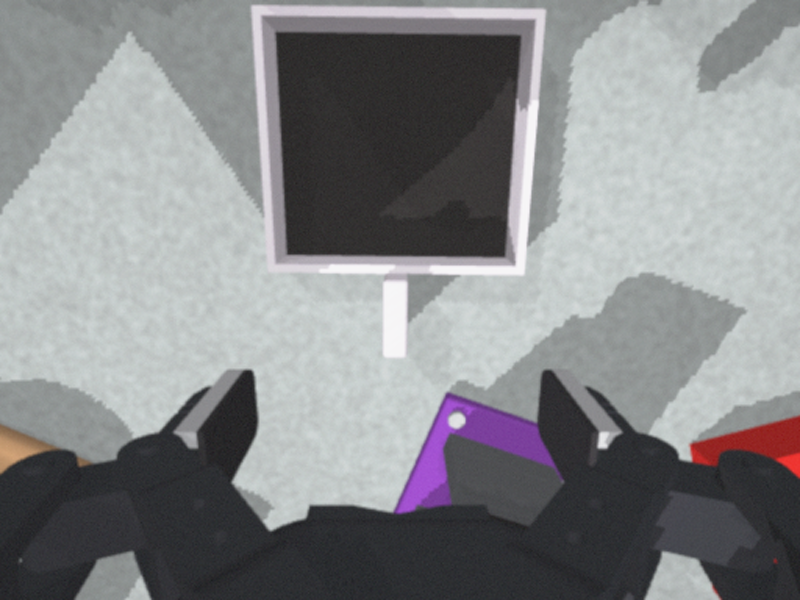

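Run:
```python
from h import *
R=manip.get_obs()['ee_rot'];t=manip.get_obs()['eef_pos']
for p in((395,278),(395,356)): print(R.T@(wcast("w2",*wz(*p),.046)-t))
print([wcast("w2",*wz(*p),.03)[:2] for p in((252,6),(545,10),(524,275),(268,271))])
```

```text
[ 0.01681042 -0.00124141  0.07577661]
[-0.02310986 -0.0012925   0.07571931]
[array([ 0.53966292, -0.18264555]), array([ 0.58104886, -0.30572327]), array([ 0.46720431, -0.34468437]), array([ 0.42606721, -0.2207021 ])]
```

>>> step_arm --pt "-4 -1 35 0.7" --pt "-4 -1 70 0.7" --pt "-4 -1 95 0.7" --pt "-4 -1 106 0.7" --pt "-4 -1 106 0.7" --pt "-4 -1 106 0.7"

```text
time: 3.42
eef_pos: [0.4277, -0.2893, 0.0155]
ee_rot: [[0.948, 0.317, 0.001], [0.317, -0.948, -0.001], [0.001, 0.001, -1.0]]
force: [0.2, -1.0, 1.0]
finger_gap: 0.0854
```

>>> step_arm --pt "0 0 0 0" --pt "0 0 0 0" --pt "0 0 0 0" --pt "0 0 0 0" --pt "0 0 0 0" --pt "0 0 0 0" --pt "0 0 0 0" --pt "0 0 0 0" --pt "0 0 0 0" --pt "0 0 0 0" --hand -1 --force 50

```text
time: 4.25
eef_pos: [0.4272, -0.2896, 0.0147]
ee_rot: [[0.949, 0.317, 0.0], [0.317, -0.949, -0.0], [0.0, 0.0, -1.0]]
force: [-2.3, 1.1, 4.6]
finger_gap: 0.0113
```

Run:
```python
from h import *
to(.407,-.02,.0155,-4.4)
print(manip.get_obs()['qpos'])
```

```text
[  66.1 -262.2   -0.8] roll 22.9 t 4.25 pos [ 0.4272 -0.2896  0.0147] yaw 18.45 F [-2.3  1.1  4.6] gap 0.0113
[-3.79107780e+01 -3.80959651e+00  1.01793694e+02  1.22547279e-03
  8.19907253e+01  3.36372565e+01]
```

>>> step_arm --pt "4 -18 0 1.5" --pt "9 -37 0 3" --pt "14 -56 0 5" --pt "19 -75 0 6.5" --pt "24 -94 0 8" --pt "28 -112 0 10" --pt "33 -131 0 11.5" --pt "38 -150 0 13" --pt "42 -168 0 14.5" --pt "47 -187 0 16" --pt "52 -206 0 18" --pt "57 -225 0 19.5" --pt "61 -243 0 21" --pt "64 -255 0 22" --pt "66 -262 0 23" --pt "66 -262 0 23" --pt "66 -262 0 23" --pt "66 -262 0 23"

```text
time: 5.75
eef_pos: [0.407, -0.0192, 0.0147]
ee_rot: [[0.997, -0.078, 0.0], [-0.078, -0.997, 0.002], [0.0, -0.002, -1.0]]
force: [-0.7, 6.2, 6.9]
finger_gap: 0.0119
```

Run:
```python
from h import *
wrist("w3")
cv2.imwrite("pics/top3.png",cv2.resize(manip.get_image("top")[100:230,180:350,::-1],None,fx=4.6,fy=4.6,interpolation=2))
to(.457,-.014,.0155,-4.4)
```

```text
[49.5 -9.2 -0.8] roll -0.1 t 5.85 pos [ 0.407  -0.0193  0.0147] yaw -4.48 F [-1.9  5.9  6. ] gap 0.0112
```

View pics/w3_z.png

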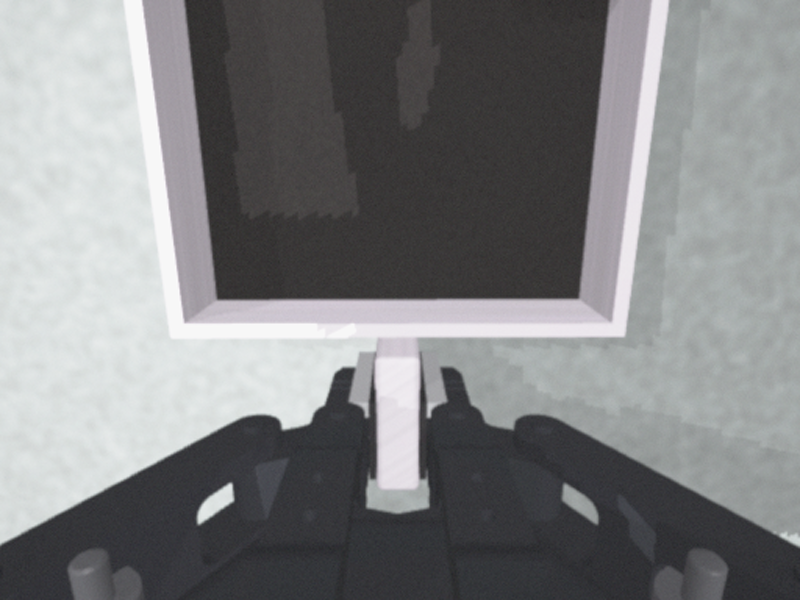

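View pics/top3.png

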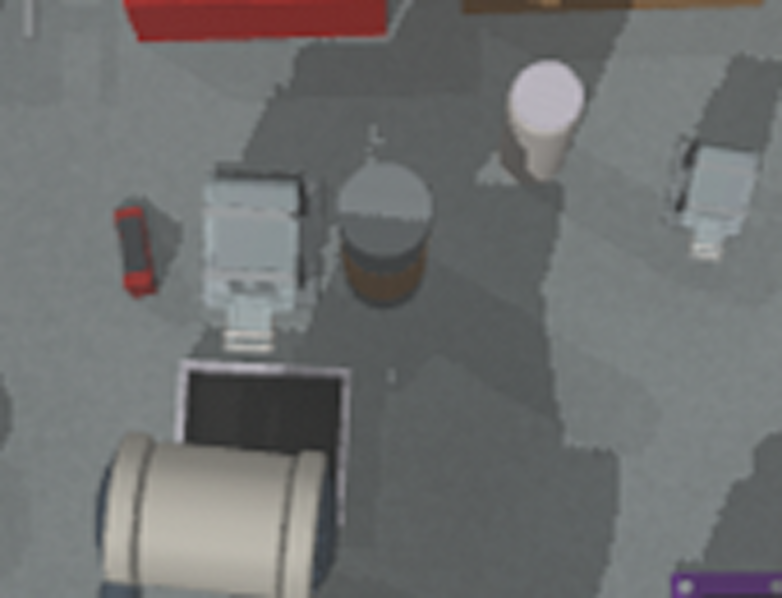

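>>> step_arm --pt "8 -3 0 -0.4" --pt "16 -6 0 -0.4" --pt "24 -9 0 -0.4" --pt "32 -9 0 -0.4" --pt "38 -9 0 -0.4" --pt "42 -9 0 -0.4" --pt "42 -9 0 -0.4" --pt "42 -9 0 -0.4"

```text
time: 6.52
eef_pos: [0.4494, -0.015, 0.0147]
ee_rot: [[0.997, -0.072, -0.001], [-0.072, -0.997, 0.0], [-0.001, -0.0, -1.0]]
force: [-3.4, 0.7, 6.7]
finger_gap: 0.0113
```

Run:
```python
from h import *
wrist("w4")
cv2.imwrite("pics/scene4.png",cv2.resize(manip.get_image("scene")[160:310,190:380,::-1],None,fx=4,fy=4,interpolation=2))
to(.460,-.014,.0155,-4.2)
```

```text
[10.4 -1.8 -0.8] roll 0.1 t 6.62 pos [ 0.4495 -0.015   0.0148] yaw -4.14 F [-2.1  1.3  6.7] gap 0.0114
```

View pics/w4_z.png

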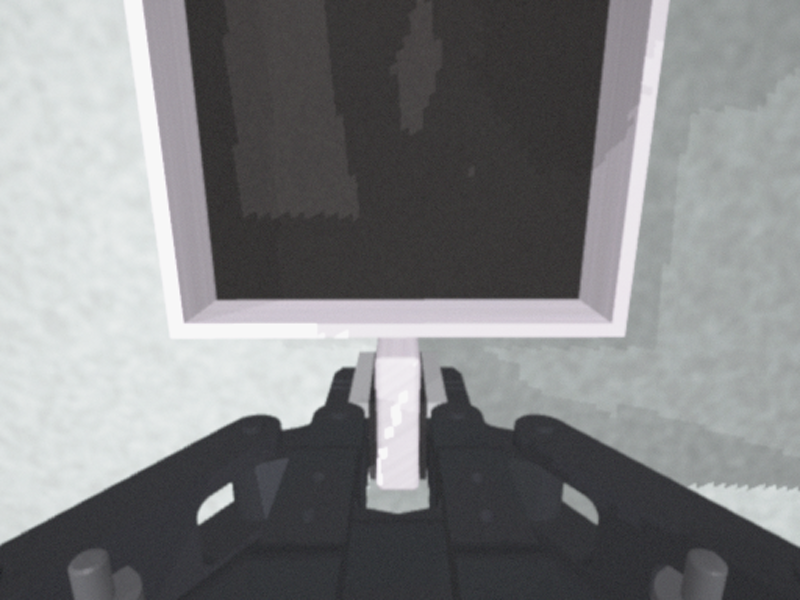

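View pics/scene4.png

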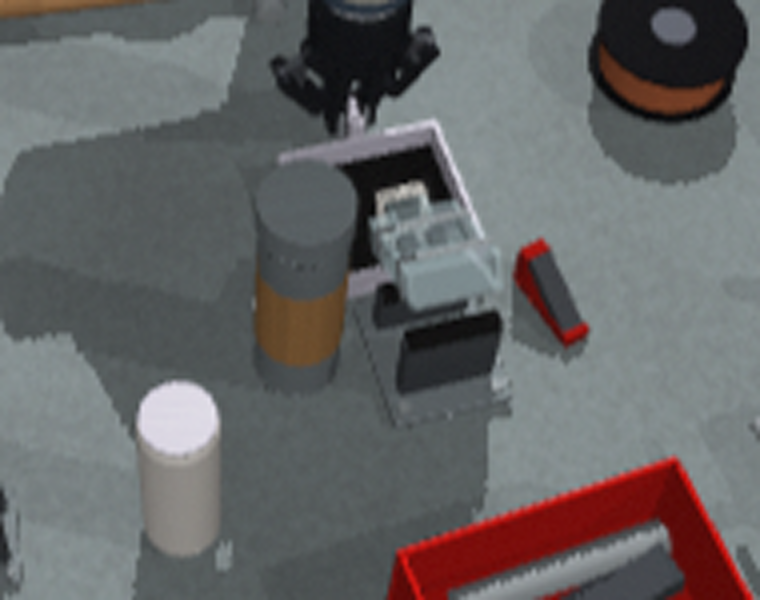

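Run:
```python
from h import *
np.set_printoptions(precision=4,suppress=True)
s4=lambda U,V:((U+.5)/4-.5+190,(V+.5)/4-.5+160)
for p in((395,425),(510,406),(358,310)): print(cast("scene",*s4(*p),.01))
print("square",[cast("scene",*s4(*p),z) for p,z in(((540,240),.042),((585,330),.01),((518,270),.0))])
print([cast("scene",*s4(*p),.03) for p in((436,124),(485,240))])
```

```text
[ 0.6988 -0.0767  0.01  ]
[0.7122 0.0069 0.01  ]
[ 0.6028 -0.0671  0.01  ]
square [array([0.6083, 0.0737, 0.042 ]), array([0.6737, 0.0849, 0.01  ]), array([0.6052, 0.0633, 0.    ])]
[array([0.4776, 0.0467, 0.03  ]), array([0.5884, 0.0395, 0.03  ])]
```

>>> step_arm --pt "2 0 0 0" --pt "4 0 0 0" --pt "6 0 0 0" --pt "8 0 0 0" --pt "9 0 0 0" --pt "10 0 0 0" --pt "10 0 0 0" --pt "10 0 0 0"

```text
time: 7.28
eef_pos: [0.458, -0.0157, 0.0147]
ee_rot: [[0.997, -0.072, -0.004], [-0.072, -0.997, 0.0], [-0.004, 0.0, -1.0]]
force: [-10.1, 0.2, 11.2]
finger_gap: 0.011
```

>>> step_arm --pt "1 0 0 0" --pt "2 0 0 0" --pt "3 0 0 0" --pt "3 0 0 0" --pt "3 0 0 0"

```text
time: 7.7
eef_pos: [0.458, -0.0157, 0.0147]
ee_rot: [[0.997, -0.072, -0.011], [-0.072, -0.997, 0.001], [-0.011, 0.0, -1.0]]
force: [-24.9, 1.5, 20.6]
finger_gap: 0.0113
```

>>> step_arm --pt "-3 0 0 0" --pt "-3 0 0 0" --pt "-3 0 0 0"

```text
time: 7.95
eef_pos: [0.4581, -0.0156, 0.0147]
ee_rot: [[0.997, -0.072, -0.003], [-0.072, -0.997, 0.0], [-0.003, -0.0, -1.0]]
force: [-8.8, 1.0, 10.5]
finger_gap: 0.0114
```

>>> step_arm --pt "0 0 0 0" --pt "0 0 0 0" --pt "0 0 0 0" --pt "0 0 0 0" --pt "0 0 0 0" --pt "0 0 0 0" --hand 0.2

```text
time: 8.45
eef_pos: [0.4593, -0.0152, 0.0141]
ee_rot: [[0.997, -0.072, -0.0], [-0.072, -0.997, 0.0], [-0.0, 0.0, -1.0]]
force: [0.3, 0.6, 0.2]
finger_gap: 0.0515
```

>>> step_arm --pt "0 0 -20 0" --pt "0 0 -50 0" --pt "0 0 -90 0" --pt "0 0 -130 0" --pt "0 0 -170 0" --pt "0 0 -170 0" --pt "0 0 -170 0"

```text
time: 9.03
eef_pos: [0.4608, -0.0153, 0.1876]
ee_rot: [[0.997, -0.072, 0.006], [-0.072, -0.997, -0.001], [0.006, 0.0, -1.0]]
force: [-0.3, 0.8, -0.8]
finger_gap: 0.0512
```

Run:
```python
from h import *
wrist("w5")
to(.635,.05,.185,-4.2)
```

```text
[170.  -77.7   0.3] roll 0.1 t 9.08 pos [ 0.4598 -0.0152  0.185 ] yaw -4.14 F [ 0.1 -0.5 -0.2] gap 0.051
```

View pics/w5_z.png

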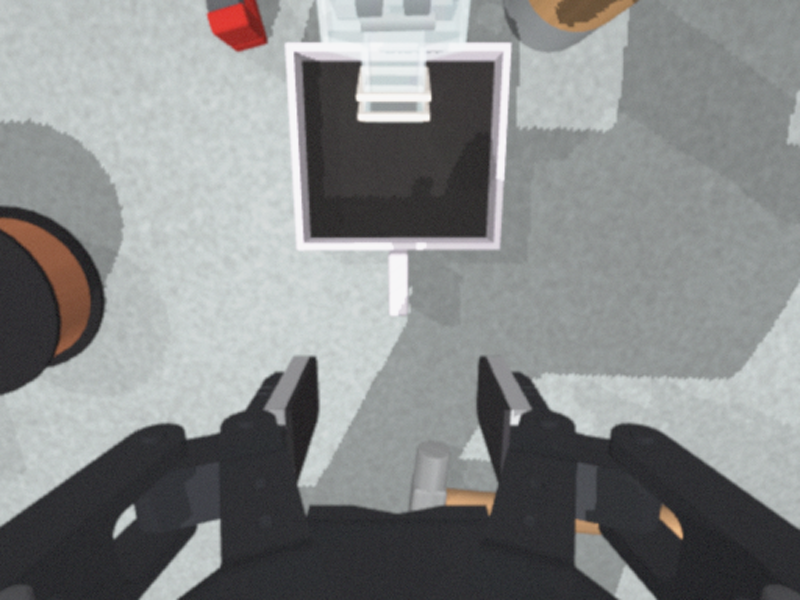

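Run:
```python
from h import *
np.set_printoptions(precision=4,suppress=True)
print([wcast("w5",*wz(*p),.074)[:2] for p in((357,121),(430,121))],[wcast("w5",*wz(*p),.03)[:2] for p in((286,44),(510,44),(500,250),(297,250))])
to(.637,.065,.20,85.8)
print(manip.get_obs()['qpos'])
```

```text
[array([ 0.5535, -0.0008]), array([ 0.5508, -0.0382])] [array([0.6028, 0.0396]), array([ 0.5934, -0.0898]), array([ 0.4734, -0.0822]), array([0.4828, 0.0485])]
[171.  -92.8 -14.7] roll -89.9 t 9.08 pos [ 0.4598 -0.0152  0.185 ] yaw -4.14 F [ 0.1 -0.5 -0.2] gap 0.051
[ -6.1305 -16.9434  95.8819   0.0013 100.9499  88.0111]
```

>>> step_arm --pt "171 -93 -15 -90" --pt "171 -93 -15 -90" --pt "171 -93 -15 -90" --pt "171 -93 -15 -90" --pt "171 -93 -15 -90" --pt "171 -93 -15 -90" --pt "171 -93 -15 -90" --pt "171 -93 -15 -90" --pt "171 -93 -15 -90" --pt "171 -93 -15 -90" --pt "171 -93 -15 -90" --pt "171 -93 -15 -90" --pt "171 -93 -15 -90" --pt "171 -93 -15 -90" --pt "171 -93 -15 -90" --hand -1

```text
time: 10.33
eef_pos: [0.636, 0.0652, 0.197]
ee_rot: [[0.075, 0.997, -0.003], [0.997, -0.075, -0.0], [-0.0, -0.003, -1.0]]
force: [-0.4, -0.4, -0.4]
finger_gap: 0.0003
```

Run:
```python
from h import *
wrist("w6")
cv2.imwrite("pics/scene6.png",cv2.resize(manip.get_image("scene")[160:310,190:380,::-1],None,fx=4,fy=4,interpolation=2))
to(.637,.06,.10,85.8)
```

```text
[-5.1  1.3 97.9] roll -0.1 t 10.43 pos [0.6363 0.0652 0.1979] yaw 85.73 F [-0.2  1.   0.2] gap -0.0003
```

View pics/w6_z.png

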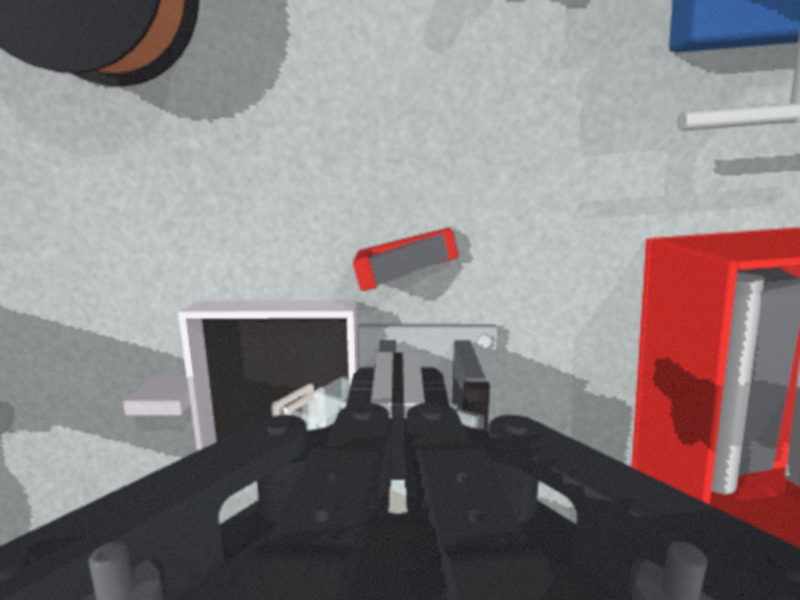

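View pics/scene6.png

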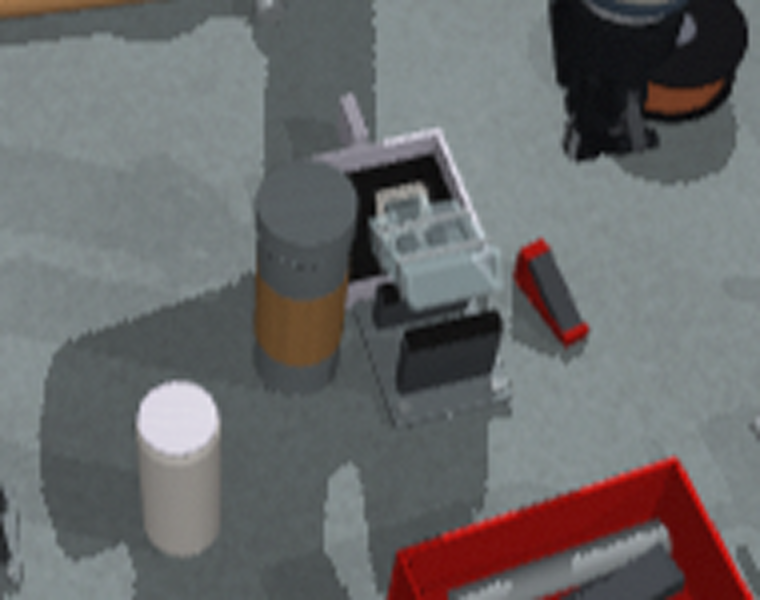

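>>> step_arm --pt "0 1 40 0" --pt "0 1 75 0" --pt "-5 1 95 0" --pt "-10 1 95 0" --pt "-15 1 95 0" --pt "-20 1 95 0" --pt "-20 1 95 0" --pt "-20 1 95 0"

```text
time: 11.1
eef_pos: [0.6374, 0.0448, 0.1072]
ee_rot: [[0.073, 0.997, 0.004], [0.997, -0.073, 0.0], [0.0, 0.004, -1.0]]
force: [0.0, -0.8, 0.1]
finger_gap: 0.0004
```

>>> step_arm --pt "-6 0 0 0" --pt "-12 0 0 0" --pt "-15 0 0 0" --pt "-18 0 0 0" --pt "-21 0 0 0" --pt "-24 0 0 0" --pt "-24 0 0 0"

```text
time: 11.68
eef_pos: [0.6344, 0.0206, 0.1042]
ee_rot: [[0.073, 0.997, -0.0], [0.997, -0.073, -0.0], [-0.0, -0.0, -1.0]]
force: [-0.5, -0.7, 0.2]
finger_gap: 0.0002
```

>>> step_arm --pt "30 0 0 0" --pt "30 0 0 0" --pt "30 0 0 0" --pt "8 0 0 0" --pt "-14 0 0 0" --pt "-14 0 0 0" --pt "10 0 0 0" --pt "30 0 0 0" --pt "30 0 0 0" --pt "30 0 0 0" --pt "30 0 0 0" --pt "30 0 0 0" --pt "30 0 0 0"

```text
time: 12.77
eef_pos: [0.6366, 0.0505, 0.1043]
ee_rot: [[0.073, 0.997, -0.0], [0.997, -0.073, -0.0], [-0.0, -0.0, -1.0]]
force: [-0.3, -0.6, -0.4]
finger_gap: -0.0001
```

Run:
```python
from h import *
cv2.imwrite("pics/scene7.png",cv2.resize(manip.get_image("scene")[170:270,260:360,::-1],None,fx=6,fy=6,interpolation=2))
```

```text
(no output)
```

View pics/scene7.png

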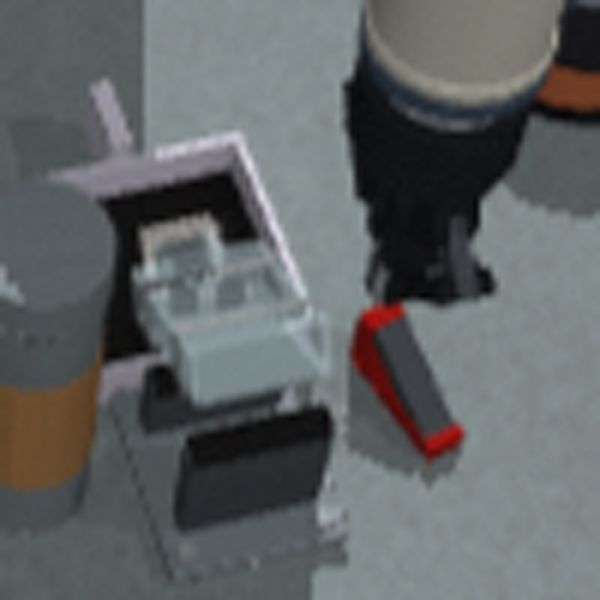

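>>> step_arm --pt "-22 0 0 0" --pt "-44 0 0 0" --pt "-46 0 0 0"

```text
time: 13.07
eef_pos: [0.6331, 0.0024, 0.1043]
ee_rot: [[0.075, 0.997, -0.0], [0.997, -0.075, -0.001], [-0.001, 0.0, -1.0]]
force: [0.6, -0.0, -0.2]
finger_gap: -0.0001
```

Run:
```python
from h import *
to(.637,.05,.105,85.8)
cv2.imwrite("pics/scene8.png",cv2.resize(manip.get_image("scene")[170:270,260:360,::-1],None,fx=6,fy=6,interpolation=2))
to(.637,.05,.105,85.8)
```

```text
[47.8  0.3 -0.8] roll -0.1 t 13.07 pos [0.6331 0.0024 0.1043] yaw 85.69 F [ 0.6 -0.  -0.2] gap -0.0001
[46.7  0.3 -0.7] roll -0.1 t 13.12 pos [0.6332 0.0034 0.1043] yaw 85.68 F [-0.9  0.5 -0.6] gap -0.0002
```

>>> step_arm --pt "30 0 0 0" --pt "46 0 0 0" --pt "46 0 0 0" --pt "46 0 0 0" --pt "46 0 0 0" --pt "46 0 0 0"

```text
time: 13.62
eef_pos: [0.6366, 0.0507, 0.1042]
ee_rot: [[0.073, 0.997, -0.0], [0.997, -0.073, -0.0], [-0.0, -0.0, -1.0]]
force: [0.1, 0.5, -0.6]
finger_gap: 0.0001
```

View pics/scene8.png

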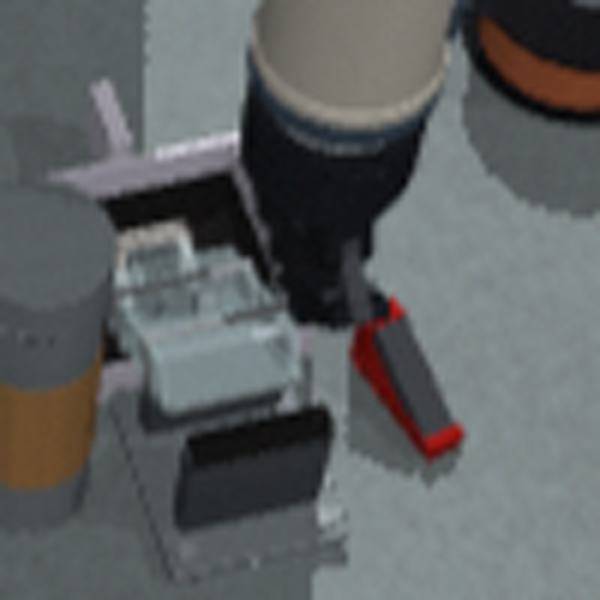

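The bottle shifted about 25 zoomed px (~14 mm) with the finger against it. Next I'll check where the parts are.

Run:
```python
from h import *
a=manip.get_image("scene")[175:245,265:325,::-1]
t=manip.get_image("top")[140:210,205:275,::-1]
a=cv2.resize(a,(480,560),interpolation=2)
cv2.imwrite("pics/s9.png",cv2.convertScaleAbs(a,alpha=1.5,beta=10)); cv2.imwrite("pics/t9.png",cv2.convertScaleAbs(cv2.resize(t,(560,560),interpolation=2),alpha=1.5,beta=10))
```

```text
(no output)
```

View pics/s9.png

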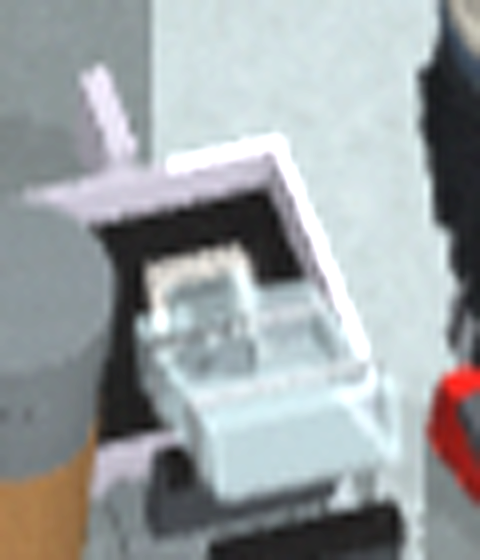

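View pics/t9.png

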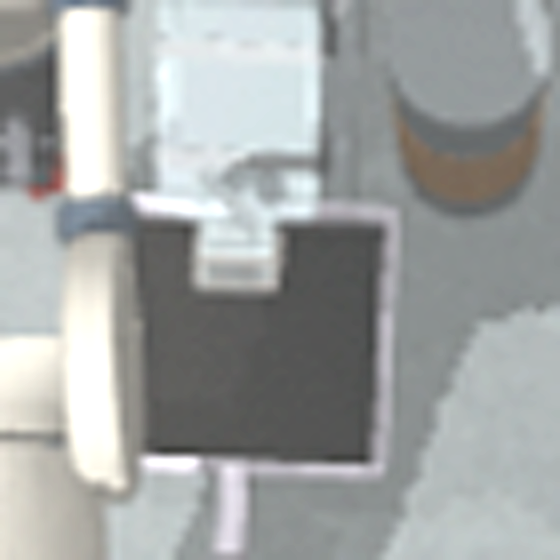

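>>> step_arm --pt "-15 0 0 0" --pt "-45 0 0 0" --pt "-15 0 0 0" --pt "0 0 0 0" --pt "0 0 0 0" --pt "0 0 0 0" --pt "0 0 0 0" --pt "0 0 0 0" --pt "0 0 0 0"

```text
time: 14.47
eef_pos: [0.6366, 0.051, 0.1042]
ee_rot: [[0.072, 0.997, -0.0], [0.997, -0.072, -0.0], [-0.0, -0.0, -1.0]]
force: [0.4, 0.4, -0.9]
finger_gap: 0.0001
```

```bash
cat >> h.py <<'E'
def look(n):
    a=manip.get_image("scene")[175:245,265:325,::-1];t=manip.get_image("top")[150:210,215:275,::-1]
    a=cv2.resize(a,(420,490),interpolation=2);t=cv2.resize(t,(370,490),interpolation=2)
    cv2.imwrite(f"pics/{n}.png",cv2.convertScaleAbs(cv2.hconcat([a,t]),alpha=1.5,beta=10))
E
python3 -c "
from h import *
look('l10')"
```

```text
(no output)
```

View pics/l10.png

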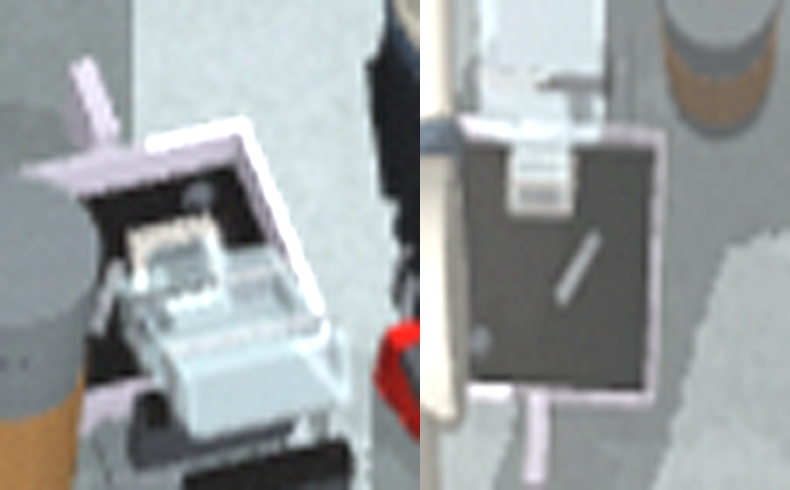

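The stud (575,270) and one bush (480,340 right; 197,190 left) are in the tray. I don't see the second bush, so I'll knock again.

>>> step_arm --pt "-15 0 0 0" --pt "-45 0 0 0" --pt "-15 0 0 0" --pt "0 0 0 0" --pt "0 0 0 0" --pt "0 0 0 0" --pt "0 0 0 0" --pt "0 0 0 0" --pt "0 0 0 0"

```text
time: 15.32
eef_pos: [0.6366, 0.051, 0.1042]
ee_rot: [[0.072, 0.997, -0.0], [0.997, -0.072, -0.0], [-0.0, -0.0, -1.0]]
force: [-0.4, -1.0, -1.1]
finger_gap: 0.0001
```

```bash
python3 -c "
from h import *
look('l11')"
```

```text
(no output)
```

View pics/l11.png

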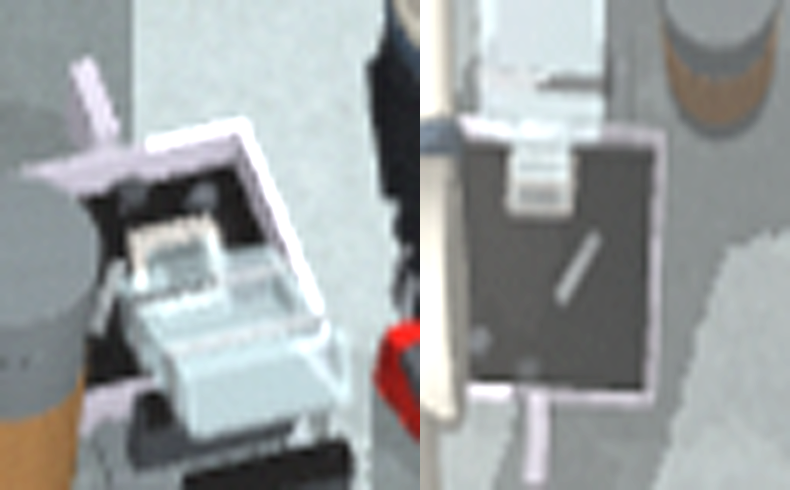

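A second bush now lies at (530,368 right; 132,190 left), so all three are in the tray. I'll retreat and check.

>>> step_arm --pt "10 0 -20 0" --pt "10 0 -60 0" --pt "10 0 -100 0" --pt "10 0 -140 0" --pt "40 60 -170 0" --pt "80 60 -170 0" --pt "120 60 -170 0" --pt "140 60 -170 0" --pt "140 60 -170 0" --pt "140 60 -170 0"

```text
time: 16.25
eef_pos: [0.7066, 0.1888, 0.273]
ee_rot: [[0.069, 0.998, -0.001], [0.998, -0.069, -0.0], [-0.0, -0.001, -1.0]]
force: [0.1, -0.6, 0.3]
finger_gap: -0.0003
```

```bash
python3 -c "
from h import *
look('l12');print(manip.get_obs()['eef_pos'],manip.get_obs()['time'])
cv2.imwrite('pics/topf.png',cv2.resize(manip.get_image('top')[100:230,180:350,::-1],None,fx=4.6,fy=4.6,interpolation=2))
cv2.imwrite('pics/scenef.png',manip.get_image('scene')[:,:,::-1])"
```

```text
[0.7066054  0.18603461 0.2740281 ] 16.35
```

View pics/topf.png

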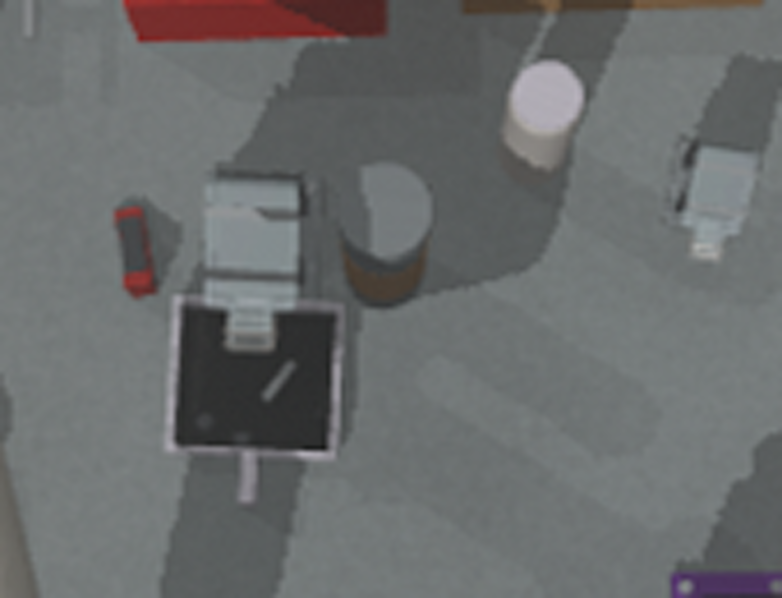

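View pics/scenef.png

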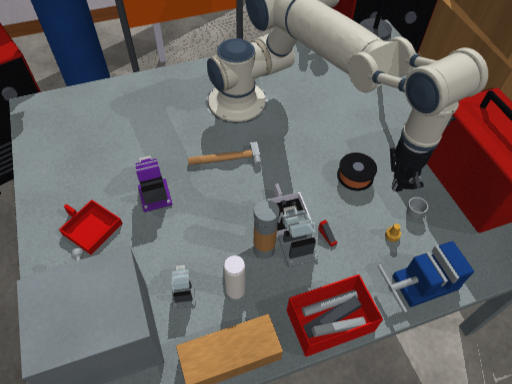

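The stud (279,381) and both bushes (205,420 and 243,436) are in the tray. The bystanders sit at their first pixel positions.

>>> step_arm --pt "0 0 0 0" --pt "0 0 0 0" --pt "0 0 0 0"

```text
time: 16.7
eef_pos: [0.7066, 0.1855, 0.2747]
ee_rot: [[0.074, 0.997, 0.0], [0.997, -0.074, 0.0], [0.0, 0.0, -1.0]]
force: [0.5, -0.1, 0.4]
finger_gap: -0.0001
```

```bash
python3 -c "
from h import *
print(manip.hand_in())"
```

```text
the job is handed in; nothing more can be done
None
```

The stud and both bushes are in the catch tray, and I handed the job in at 16.7 s of the 56 s allowed.

- **Tray:** I slid it by its fin square against the stand's foot plate, with about 25 N of push at contact, then let go of it.
- **Knocks:** I knocked the bottle's free flank four times with closed fingers, at about 0.26 to 0.36 m/s. In the second I paused the finger against the bottle for a picture, which showed a shift of about 14 mm. The stud and one bush were in the tray after the third knock, and the second bush after the fourth.
- **Last checks:** The final top picture shows all three parts in the tray. The canister, square and spray can are where they were at the start. I compared the spool, pot and brass nozzle only by eye in the scene picture. The arm was clear of everything and the wrist force was near zero.
- **Disagreements:** Different views put the mouth about 3 mm apart. They put the bottle's heading anywhere from −3 to −9 degrees, and I used −4. When the tray met the foot plate it settled square to the neck.

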